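# Unbolt and tip out the counter bin

## Task

Open the tilt-out bin: lift the bolt's bow handle so that its foot clears the bump, slide the bolt all the way back out of the bin's catch, and let the handle drop flat again behind the bump. Only then tip the bin out towards its front as far as it goes and leave it standing open. Do not displace the other things on the counter or the tin on the bin frame.

Things in the scene. Friction and masses are not known exactly. Their poses are not given: they have to be found in the camera images.
- bin_frame: White plastic frame of the tilt-out bin, fixed, 230 mm deep (x), 290 wide (y), 140 tall. Origin: on the counter (z = 0) under the middle of the bin's front panel. x points from the panel into the frame (the bin tips to -x), y to the left as the front is faced, z up. Its flat top (deck, z = 140 mm) begins at x = 60 mm. A steel bolt lies on the deck along y, on the line x = 95 mm.
- mouth (a point): Fixed point 60 mm below deck height, in the middle of the bin's open mouth between panel and deck edge (frame x = 30, y = 0, z = 80 mm). The mouth is 59 mm wide in x and about 250 mm in y; from above a hand can reach about 120 mm down into it behind the panel.
- bolt (a joint): Travel of the steel bolt in m along the frame's -y: 0 = closed (nose before the bin's catch lug, bin locked), 0.05 = fully back (stop). Friction about 1 N. A flat bar 110 x 16 x 8 mm, at frame y = 10 to 120 mm when closed; its nose clears the lug after 25 mm of travel.
- bolt_handle (a joint): Lift angle in rad of the bolt's handle arm, 0 = flat, at most 0.6; it falls back by its own weight (about 120 g). A square foot under the arm stands against a fixed 9 mm bump: the bolt travels under 4 mm unless the arm is lifted by more than 0.12 rad (0.2 to 0.4 is comfortable). After 25 mm of travel the foot is past the bump and drops behind it when the handle is let down.
- handle_hinge (a point): Hinge of the handle arm at the bolt's rear end, moving with the bolt: axis along the frame's x, 10 mm above the deck, frame y = 5 mm when closed. The arm is a flat strip 95 mm long, 20 wide, reaching to the frame's -y (top face 6 mm above the hinge); its foot is 80 mm from the hinge.
- handle_bar (a point): Middle of the top bar of the bow handle on the arm (moves with it). The bow is steel rod of 10 mm diameter: a bar along the frame's y, 62 mm above the deck when flat and 50 mm from the arm's hinge, on two upright legs 76 mm apart (66 mm clear). The window under the bar, open to the frame's front and rear, is 41 mm high. It can be hooked from below or pinched.
- bump (a point): Middle of the top of the fixed steel bump on the deck: 10 mm long in y, 24 wide in x, 9 high (frame x = 95, y = -88, z = 149 mm).
- bin (a joint): Tip angle of the bin in rad: 0 = shut, 0.6 = fully out (stop). Hinge along the frame's y at the foot of the front panel (frame x = 0, z = 12 mm). Bolted, it only rattles by about 0.03. It is stiff and stays where it is left: tipping it takes about 0.6 N m, 4 to 7 N on the upper part of the panel.
- panel_top (a point): Middle of the top edge of the bin's grey plastic front panel (moves with the bin): 290 mm wide (y), 5 thick, 138 tall; shut, the edge is 150 mm above the counter. Fingers reaching down behind it can draw it out, or pinch its edge.
- catch_lug (a point): Top of the bin's catch lug, an upright steel plate 20 mm wide (y), 8 thick, 24 tall, behind the bolt's nose (frame x = 111, y = 105, z = 166 mm when shut). A steel tongue joins it to the panel over the deck, so it moves forward and rises about 35 mm as the bin tips.
- plate: Loose blue melamine plate, diameter 220 mm, 22 mm tall, origin under its centre. Bystander.
- belan: Loose wooden rolling pin, 300 mm long along its x, 44 mm thick, origin under its middle. Bystander.
- chimta: Loose steel tongs, about 260 mm long along their x, 16 mm tall, origin on the counter near the middle. Bystander.
- brush_holder: Loose empty silicone brush holder, upright cup of 72 mm diameter, 130 mm tall, origin under its centre; stands left of the bin frame. Bystander.
- katori: Loose steel bowl, 90 mm diameter, 40 mm tall, origin under its centre; stands right of the bin frame. Bystander.
- masala_tin: Loose closed steel tin, 52 mm diameter, 65 mm tall, origin under its centre; stands on the rear of the frame's deck. Bystander.

How it is judged:
By the outcome, as a careful person would: the job done as asked, in the order asked, and still so for the second after the job is handed in, with the robot touching nothing.
It also fails if it takes over 51 s, if anything falls off the work surface, if the arm or the gripper's body presses on something with over 40 N, if the wrist force passes 120 N, or if a joint passes its speed limit or range.

## Robot

A 6-joint arm with a two-finger parallel gripper is mounted at the origin on the work surface. World frame = base frame: x ahead of the robot, y to its left, z up, the work surface at z = 0. Lengths are in mm, angles in rad, forces in N, time in s.
With the tool pointing down it reaches from about 275 to 975 mm from the base axis. Payload 8.4 kg.
Tool frame: the origin (TCP) lies midway between the tips of the shut fingers; the grasp point (between the pads) lies 19 mm behind it; x points along the fingers, y is the direction in which the jaws open and shut, and the axes are right-handed (so a half turn about x gives the same grasp; the last joint's range is limited). The gripper opens to 92 mm and grips with 3 to 60 N. Pads are 20 mm wide; open, the fingers measure 128 mm over their backs; the gripper's body (75 mm by 189 mm) begins 69 mm behind the grasp point.
Start: joints at [-1.297, 0.353, 1.633, -0, 1.155, -0.002], TCP at [170.196, -601.383, 214.583] pointing down, gripper open.
Joint ranges: [-2.63, 2.63], [-0.92, 2.1], [0.06, 2.66], [-1.3, 4.44], [0, 2.69], [-3.02, 3.02]. Speed limits (rad/s): [2.22, 2.22, 2.79, 3.14, 3.14, 3.14].

## Interface

Orientations are given as a unit quaternion [x, y, z, w].
In Python, from station import * gives the robot as it stands. The module is installed in compiled form; this text tells all that it offers.
- The arm moves only by the shell command python3 -m pendant 'ROWS' [OPENING] [FORCE]. ROWS is JSON, one flat list of numbers, 6 for each row, row after row: the shift along the world's x, y, z in cm, then the turn, a rotation vector about the world's x, y, z in degrees. A call has 1 to 12 rows; each row shifts and turns the commanded pose from where the row before left it; what a row does not reach is not made up. A row lasts 1/8 s, in which the tool goes at most 62.5 mm and 10.7 degrees, less where a joint would pass 70% of its speed; a pose out of reach is approached as far as the arm can. A call with a gripper value outside its range is refused whole. OPENING is the opening, from 0 (shut) to 1 (fully open), set as the call begins (- or left out, the last holds). The fingers move at their own pace and stop on an object; FORCE is the grip in N (left out, the last holds). Time passes only in rows, so rows that do not move let the fingers close. It gives the time, the measured TCP pose, the force and the opening at its end, in the units of the state.
- state(): the state, without advancing time (a new reading comes with each control period).
- capture(name): name is "side" or "top"; returns (picture, depth): 420x560x3 uint8, blue, green, red; 420x560 float32, mm along the optical axis (not along the pixel's ray), 0 where there is no reading.
- calibration(name): a dict with "fovy" (degrees; the focal length in pixels is half the picture's height over the tangent of half this angle, whatever the lens; pixels are square), "cx", "cy" (the principal point, pixels), "dist_coeffs" ([k1, k2, p1, p2, k3] as OpenCV has them; the pictures are not rectified), "rvec" (rotation vector, rad) and "tvec" (3), from world to camera coordinates, as OpenCV has them. Camera axes: x right, y down, z forward; pixel columns grow to the right and rows downward; lengths in mm; the calibration is good to about 2 mm. A picture is of the moment at which its call begins. calibration takes no time and is no camera call.
- close_job(): hands the job in, once; it reports no verdict.
Trained networks look in the newest picture that a camera, given by its name, has taken for a name from the list of things; names that differ only in an ending like _2 or _b are one class to them, and where a whole thing is asked for, a point or a joint stands for the part that bears it (a point fixed in the world has none). Each returns a list of dicts, best first, with "confidence" (0 to 1); they miss things now and then, are a little off and sometimes report something else, mostly with a low value. They report only what shows in the picture. A call takes as long as a camera call.
- look_for(camera, label): "point" ([row, column] in pixels, amid what is visible of it).
- trace(camera, label): "region" (420x560 bool, what is visible of it) and "point" ([row, column] in pixels, amid what is visible of it).
- landmark_of(camera, label): "point" ([row, column] in pixels: a listed point, or the origin of a listed thing).
The state is a dict: "time": time; "joints": joint angles; "joint_vel": joint speeds; "effort": joint torques, N m; "eef_pos": TCP position; "ee_rot": TCP orientation; "force": force on the tool from outside, world axes, zero at the start; "ft_torque": the same for the moment, N m; "finger_gap": finger opening in mm.
Only numpy, scipy, OpenCV 4.12 (cv2) and the standard library are available. Lean on these libraries where they do the work, as an engineer would, in place of code of your own. Each camera call takes 0.05 s, during which the arm holds its last target.

## Working session

There is one attempt and no reset: what is moved stays moved. The work goes in short steps, Python scripts to look and compute and a shell command to move; the robot and the scene stay as the last step left them, time stands still between calls to the robot, and variables do not carry over. Pictures are saved under pics/ and viewed, and the job is handed in when it is done.

```bash
mkdir -p pics
cat > h.py <<'E'
from station import *
import numpy as np, cv2
def cal(n):
    c=calibration(n); f=210/np.tan(np.radians(c["fovy"])/2)
    K=np.array([[f,0,c["cx"]],[0,f,c["cy"]],[0,0,1]]); R=cv2.Rodrigues(np.array(c["rvec"],float))[0]
    return K,np.array(c["dist_coeffs"],float),R,np.array(c["tvec"],float).ravel()
def ray(n,rc):
    K,d,R,t=cal(n); p=cv2.undistortPoints(np.array([[[rc[1],rc[0]]]],float),K,d)[0,0]
    return R.T@np.array([p[0],p[1],1]), -R.T@t
def atz(n,rc,z):
    v,o=ray(n,rc); return o+v*(z-o[2])/v[2]
def atd(n,rc,depth):
    v,o=ray(n,rc); return o+v*depth
def cloud(n,depth):
    K,d,R,t=cal(n); r,c=np.mgrid[0:420,0:560]
    p=cv2.undistortPoints(np.stack([c.ravel(),r.ravel()],1).astype(float)[:,None],K,d)[:,0]
    P=np.c_[p,np.ones(len(p))]*depth.ravel()[:,None]
    return ((P-t)@R).reshape(420,560,3)
def proj(n,P):
    K,d,R,t=cal(n); q=cv2.projectPoints(np.array(P,float).reshape(-1,1,3),cv2.Rodrigues(R)[0],t,K,d)[0][:,0]
    return q[:,::-1]
E
python3 - <<'E'
from h import *
for n in("side","top"):
    p,d=capture(n); cv2.imwrite(f"pics/{n}0.png",p); np.save(f"{n}0.npy",d)
    C=cloud(n,d)
    K,_,R,t=cal(n); print(n,"cam at",-R.T@t)
    for l in["mouth","handle_hinge","handle_bar","bump","panel_top","catch_lug","bin_frame","masala_tin","brush_holder","katori"]:
        q=landmark_of(n,l)
        if q:
            r=q[0]["point"]; print(n,l,np.round(r),round(q[0]["confidence"],2),np.round(C[int(r[0]),int(r[1])]))
print(state())
E
```

```text
side cam at [ 398.3785754  1152.52487874  833.31892847]
side mouth [226. 255.] 0.77 [ 592. -134.   17.]
side handle_hinge [207. 234.] 0.53 [627.  -0. 161.]
side handle_bar [300. 202.] 0.68 [678. 230.  29.]
side bump [193. 238.] 0.59 [633. -90. 156.]
side panel_top [207. 269.] 0.81 [536. -19. 153.]
side catch_lug [220. 224.] 0.88 [654.  27. 138.]
side masala_tin [222. 194.] 0.61 [721.  82. 164.]
side brush_holder [299. 200.] 0.59 [684. 235.  37.]
top cam at [ 431.82499111   11.23993912 1336.798384  ]
top mouth [201. 278.] 0.78 [584. -13.  14.]
top handle_hinge [175. 276.] 0.73 [641.  -1. 153.]
top handle_bar [171. 296.] 0.54 [640. -51. 205.]
top bump [173. 312.] 0.68 [639. -95. 205.]
top panel_top [217. 282.] 0.87 [536. -24.  70.]
top catch_lug [174. 240.] 0.57 [640.  96. 145.]
top bin_frame [216. 279.] 0.93 [535. -15.  73.]
top masala_tin [149. 257.] 0.68 [698.  50. 195.]
top brush_holder [163. 205.] 0.85 [694. 207.  14.]
top katori [164. 344.] 0.62 [ 705. -210.    4.]
{'time': 1.1, 'joints': array([-1.29741563e+00,  3.52992080e-01,  1.63341347e+00,  8.95910537e-06,
        1.15520411e+00, -2.39622101e-03]), 'joint_vel': array([-0.00103598, -0.00012739,  0.00266988, -0.00246167,  0.00092732,
       -0.00055188]), 'effort': array([-6.35886317e-04, -5.93765867e+01, -3.34573781e+01,  6.98594050e-02,
        1.60539499e-02, -4.63622399e-06]), 'eef_pos': array([ 170.18735719, -601.37561168,  214.58214602]), 'ee_rot': array([ 0.70039747,  0.09719827, -0.70039335,  0.09718557]), 'force': array([-0.27081078, -0.44356167, -0.0146305 ]), 'ft_torque': array([-0.05083999, -0.0035369 , -0.03663148]), 'finger_gap': 91.92139970043752}
```

View pics/side0.png

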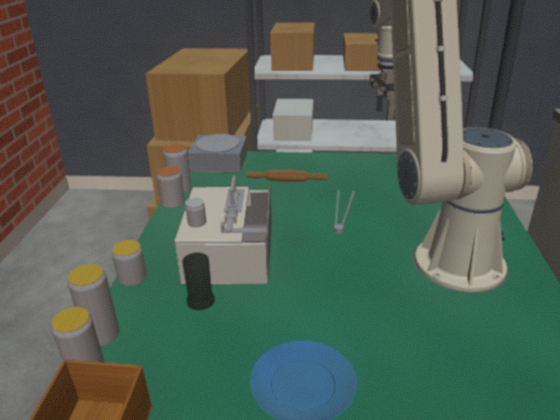

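View pics/top0.png

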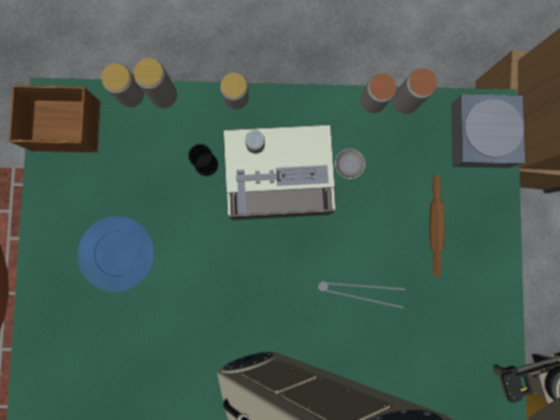

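Run:
```python
from h import *
d=np.load("top0.npy");C=cloud("top",d)
print("deck z",np.median(C[135:150,275:320,2]), "table z",np.median(C[240:260,250:300,2]))
p=cv2.imread("pics/top0.png")
cv2.imwrite("pics/crop0.png",cv2.resize(p[115:225,180:370],None,fx=4,fy=4,interpolation=cv2.INTER_CUBIC))
m=(abs(C[...,2]-140)<9)&(C[...,0]>500)&(C[...,0]<820)&(abs(C[...,1])<220)
m=cv2.morphologyEx(m.astype(np.uint8),cv2.MORPH_OPEN,np.ones((3,3)))
n,l,s,_=cv2.connectedComponentsWithStats(m);k=1+np.argmax(s[1:,4])
P=C[l==k][:,:2].astype(np.float32);print(len(P));r=cv2.minAreaRect(P);print(r,cv2.boxPoints(r))
m=(C[...,2]>185)&(C[...,2]<225)&(C[...,0]>500)&(C[...,0]<820)&(abs(C[...,1])<220)
for q in np.argwhere(m)[::6]: print(q,np.round(C[tuple(q)]),end=" ")
q=cv2.imread("pics/side0.png")
cv2.imwrite("pics/crops0.png",cv2.resize(q[165:320,165:285],None,fx=4,fy=3.8,interpolation=cv2.INTER_CUBIC))
```

```text
deck z 139.59653224721586 table z -0.3321886051080131
5673
((656.909423828125, -11.603469848632812), (229.23233032226562, 290.3272705078125), 4.300007343292236) [[ 531.7317   124.55776]
 [ 553.5001  -164.95229]
 [ 782.08716 -147.76471]
 [ 760.3187   141.74535]]
[130 253] [745.  58. 205.] [131 252] [743.  61. 201.] [131 258] [743.  46. 202.] [132 253] [740.  58. 204.] [133 248] [737.  71. 205.] [133 254] [737.  56. 204.] [133 260] [738.  40. 201.] [134 251] [734.  63. 204.] [134 257] [736.  48. 200.] [135 246] [732.  76. 201.] [135 252] [732.  61. 203.] [135 258] [732.  45. 206.] [136 247] [730.  74. 201.] [136 253] [729.  58. 205.] [136 259] [729.  43. 205.] [137 247] [726.  73. 205.] [137 253] [727.  58. 203.] [137 259] [727.  43. 205.] [138 246] [723.  76. 208.] [138 252] [724.  60. 205.] [138 258] [724.  45. 204.] [138 264] [728.  30. 192.] [139 250] [721.  66. 206.] [139 256] [721.  50. 205.] [139 262] [721.  35. 206.] [140 248] [719.  71. 202.] [140 254] [718.  55. 207.] [140 260] [719.  40. 204.] [141 246] [716.  76. 204.] [141 252] [716.  60. 205.] [141 258] [716.  45. 206.] [
[... 513 characters left out ...]
148 258] [699.  45. 201.] [149 252] [698.  60. 193.] [149 258] [697.  45. 198.] [150 255] [696.  53. 189.] [169 313] [647. -97. 203.] [170 294] [642. -48. 207.] [170 300] [643. -64. 206.] [170 306] [643. -79. 210.] [170 312] [643. -94. 208.] [171 286] [640. -28. 205.] [171 292] [640. -43. 207.] [171 298] [640. -59. 208.] [171 304] [641. -74. 205.] [171 310] [641. -89. 206.] [172 282] [637. -18. 208.] [172 288] [637. -33. 207.] [172 295] [638. -51. 206.] [172 301] [637. -66. 210.] [172 307] [639. -82. 204.] [172 313] [638. -97. 207.] [173 286] [635. -28. 204.] [173 292] [634. -43. 208.] [173 298] [635. -59. 206.] [173 304] [636. -74. 205.] [173 313] [637. -98. 200.] [174 286] [633. -28. 201.]
```

View pics/crop0.png

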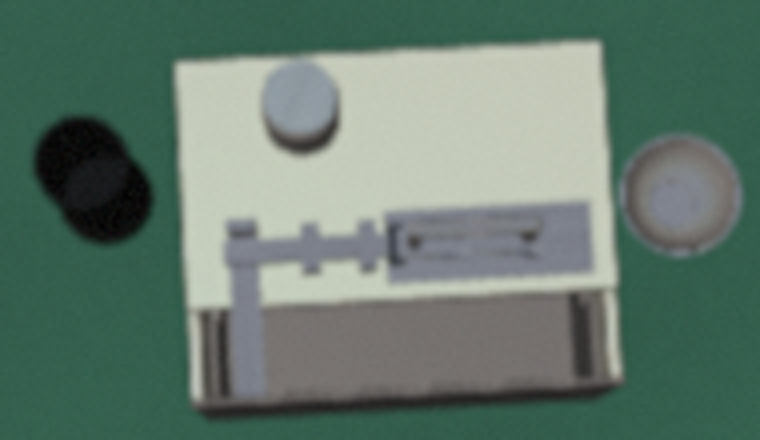

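View pics/crops0.png

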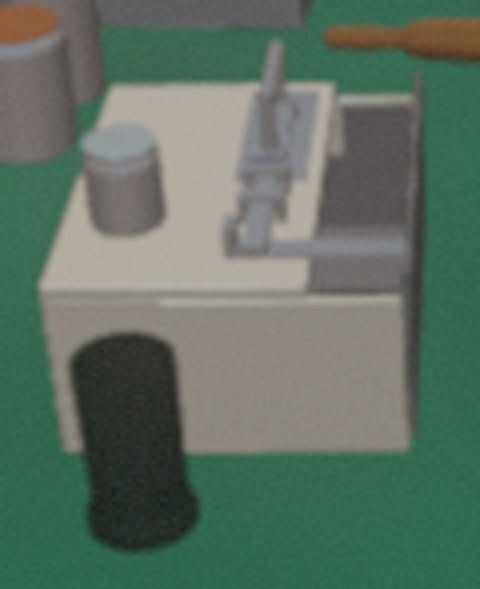

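Run:
```python
from h import *
from scipy.spatial.transform import Rotation as Ro
s=state(); R=Ro.from_quat(s["ee_rot"]).as_matrix(); print("tool axes cols\n",np.round(R,3), np.degrees(np.arctan2(R[1,1],R[0,1])))
d=np.load("top0.npy");C=cloud("top",d)
Z=C[...,2];X=C[...,0];Y=C[...,1]
# rear edge: per column last deck pixel
e=[];f=[]
for c in range(232,325):
    col=np.where((Z[110:200,c]>130)&(X[110:200,c]>600))[0]
    if len(col) and not 243<c<268: e.append(atz("top",[110+col[0]-.5,c],140)[:2])
e=np.array(e);k=np.polyfit(e[:,1],e[:,0],1);print("rear yaw",np.degrees(np.arctan(-k[0])),np.std(e[:,0]-np.polyval(k,e[:,1])))
for r0,lab in((1,"left"),(-1,"right")):
    g=[]
    for r in range(130,185):
        row=np.where(abs(Z[r,210:345]-140)<9)[0]
        if len(row): g.append(atz("top",[r,210+(row[0]-.5 if r0>0 else row[-1]+.5)],140)[:2])
    g=np.array(g);kk=np.polyfit(g[:,0],g[:,1],1);res=g[:,1]-np.polyval(kk,g[:,0]);g=g[abs(res)<4];kk=np.polyfit(g[:,0],g[:,1],1);print(lab,"yaw",np.degrees(np.arctan(kk[0])),len(g))
m=(Z>198)&(Z<216)&(X>600)&(X<670)&(Y<0);P=C[m];kb=np.polyfit(P[:,1],P[:,0],1);print("bar yaw",np.degrees(np.arctan(-kb[0])),P.mean(0),P.min(0),P.max(0))
```

```text
tool axes cols
 [[ 0.     0.272 -0.962]
 [ 0.    -0.962 -0.272]
 [-1.    -0.    -0.   ]] -74.19935361157508
rear yaw 4.173343023814984 0.775308965404161Traceback (most recent call last):
  File "<stdin>", line 17, in <module>
    raise TypeError("expected non-empty vector for x")
TypeError: expected non-empty vector for x
```

```bash
python3 -m pendant '[3.6,4.2,0.7,0,0,6, 3.6,4.2,0.7,0,0,6, 3.6,4.2,0.7,0,0,6, 3.6,4.2,0.7,0,0,6, 3.6,4.2,0.7,0,0,6, 3.6,4.2,0.7,0,0,6, 3.6,4.2,0.7,0,0,6, 3.6,4.2,0.7,0,0,6, 3.6,4.2,0.7,0,0,6, 3.6,4.2,0.7,0,0,6, 3.6,4.2,0.7,0,0,6, 3.6,4.2,0.7,0,0,6]' 1 20
cat > st.py <<'E'
from h import *
from scipy.spatial.transform import Rotation as Ro
def fr(p,O=(542.6,-20.2),yaw=4.2):
    a=np.radians(yaw);d=np.array(p[:2])-O;return np.round([np.cos(a)*d[0]+np.sin(a)*d[1],-np.sin(a)*d[0]+np.cos(a)*d[1],p[2]],1)
def show():
    s=state();R=Ro.from_quat(s["ee_rot"]).as_matrix()
    print("t",round(s["time"],2),"pos",np.round(s["eef_pos"],1),"frame",fr(s["eef_pos"]),"yaw",round(np.degrees(np.arctan2(R[1,1],R[0,1])),1),"xaxis",np.round(R[:,0],3),"F",np.round(s["force"],1),"gap",round(s["finger_gap"],1),"q",np.round(s["joints"],2))
if __name__=="__main__": show()
E
python3 st.py
```

```text
time: 2.6
eef_pos: [603.2, -95.8, 299.0]
ee_rot: [0.509, 0.491, -0.509, 0.491]
force: [0.5, -1.6, -1.1]
finger_gap: 92.2
t 2.6 pos [603.2 -95.8 299. ] frame [ 54.9 -79.9 299. ] yaw -2.0 xaxis [ 0. -0. -1.] F [ 0.5 -1.6 -1.1] gap 92.2 q [-0.16  0.26  1.57 -0.    1.31 -0.13]
```

```bash
python3 -m pendant '[1.9,1.9,0,0,0,3.1, 1.9,1.9,0,0,0,3.1, 0,0,-2.9,0,0,0, 0,0,-2.9,0,0,0, 0,0,-2.9,0,0,0, 0,0,-2.9,0,0,0, 0,0,0,0,0,0]' 1 20
python3 - <<'E'
from st import *
show()
for n in("side","top"):
    q,d=capture(n)
    cv2.imwrite(f"pics/{n}1.png",cv2.resize(q[125:285,165:345],None,fx=4,fy=3.7,interpolation=cv2.INTER_CUBIC))
E
```

```text
time: 3.48
eef_pos: [638.2, -59.9, 180.1]
ee_rot: [0.481, 0.518, -0.484, 0.516]
force: [0.3, 0.1, -1.2]
finger_gap: 92.3
t 3.48 pos [638.2 -59.9 180.1] frame [ 92.5 -46.6 180.1] yaw 4.0 xaxis [-0.005  0.    -1.   ] F [ 0.3  0.1 -1.2] gap 92.3 q [-0.1   0.41  1.63 -0.    1.11 -0.16]
```

View pics/side1.png

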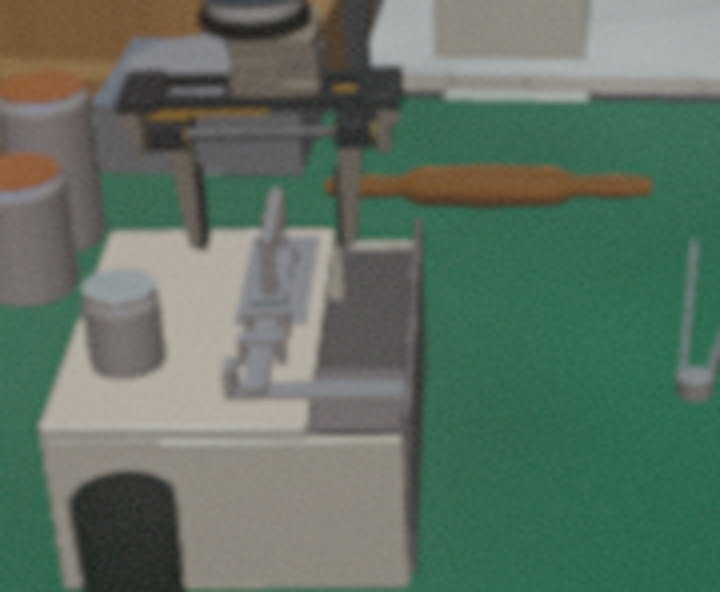

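```bash
python3 -m pendant '[0.2,0.1,0.2,0,0,0, 0,0,0,0,0,0,0,0,0,0,0,0, 0,0,0,0,0,0, 0,0,0,0,0,0, 0,0,0,0,0,0, 0,0,0,0,0,0]' 0 10; python3 st.py
```

```text
time: 4.45
eef_pos: [642.2, -58.4, 184.5]
ee_rot: [0.482, 0.517, -0.482, 0.517]
force: [-0.3, 0.6, 0.3]
finger_gap: 24.1
t 4.45 pos [642.2 -58.4 184.5] frame [ 96.5 -45.4 184.5] yaw 4.0 xaxis [-0. -0. -1.] F [-0.3  0.6  0.3] gap 24.1 q [-0.09  0.41  1.62 -0.    1.11 -0.16]
```

```bash
python3 -m pendant '[0,0,0,0,0,0,0,0,0,0,0,0, 0,0,0,0,0,0]' 0 10; python3 st.py
```

```text
time: 4.82
eef_pos: [638.8, -58.6, 184.2]
ee_rot: [0.48, 0.519, -0.484, 0.515]
force: [-12.7, -1.4, 7.0]
finger_gap: 9.4
t 4.83 pos [638.8 -58.6 184.2] frame [ 93.2 -45.4 184.2] yaw 4.0 xaxis [-0.007 -0.    -1.   ] F [-12.7  -1.4   7. ] gap 9.4 q [-0.09  0.41  1.62 -0.    1.12 -0.16]
```

```bash
python3 -m pendant '[-0.3,0,0,0,0,0, -0.01,0.13,0.165,-2,-0.15,0, -0.01,0.13,0.165,-2,-0.15,0, -0.01,0.13,0.165,-2,-0.15,0, -0.01,0.13,0.165,-2,-0.15,0, 0,0,0,0,0,0]' 0 15; python3 st.py
```

```text
time: 5.58
eef_pos: [638.1, -52.7, 190.8]
ee_rot: [0.447, 0.48, -0.515, 0.552]
force: [-2.6, 0.3, -2.2]
finger_gap: 9.7
t 5.58 pos [638.1 -52.7 190.8] frame [ 92.9 -39.4 190.8] yaw 4.1 xaxis [ 0.009 -0.139 -0.99 ] F [-2.6  0.3 -2.2] gap 9.7 q [-0.01  0.39  1.64 -0.16  1.11 -0.01]
```

```bash
python3 -m pendant '[-0.01,0.15,0.147,-2,-0.15,0, -0.01,0.15,0.147,-2,-0.15,0, -0.01,0.15,0.147,-2,-0.15,0, -0.01,0.15,0.147,-2,-0.15,0, 0,0,0,0,0,0]' 0 15; python3 st.py
python3 - <<'E'
from h import *
q,d=capture("side")
cv2.imwrite("pics/side2.png",cv2.resize(q[125:285,165:345],None,fx=4,fy=3.7,interpolation=cv2.INTER_CUBIC))
E
```

```text
time: 6.2
eef_pos: [637.7, -46.7, 196.3]
ee_rot: [0.41, 0.441, -0.545, 0.584]
force: [-3.7, -0.3, -3.5]
finger_gap: 9.2
t 6.2 pos [637.7 -46.7 196.3] frame [ 92.9 -33.4 196.3] yaw 4.0 xaxis [ 0.019 -0.275 -0.961] F [-3.7 -0.3 -3.5] gap 9.2 q [ 0.08  0.4   1.65 -0.31  1.12  0.15]
```

View pics/side2.png

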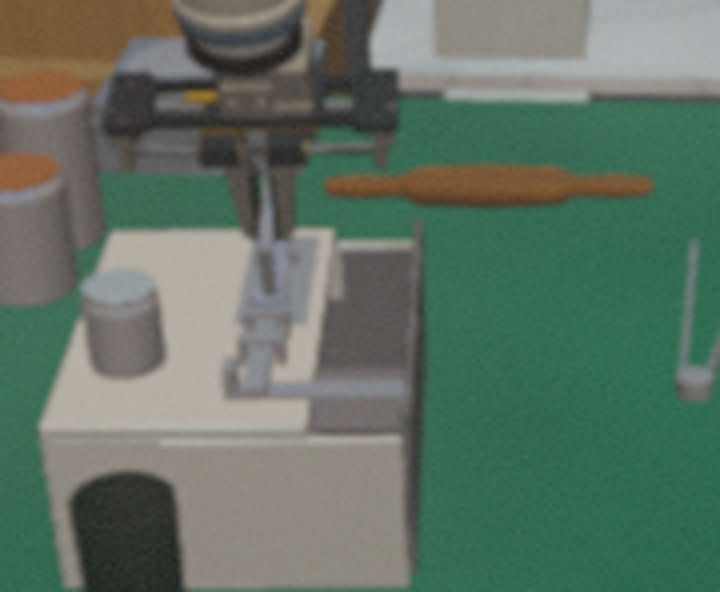

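```bash
python3 -m pendant '[0.02,-0.5,0,0,0,0, 0.04,-0.5,0,0,0,0, 0.04,-0.5,0,0,0,0, 0.04,-0.5,0,0,0,0, 0.04,-0.5,0,0,0,0, 0.04,-0.5,0,0,0,0, 0.04,-0.5,0,0,0,0, 0,0,0,0,0,0]' 0 15; python3 st.py
```

```text
time: 7.25
eef_pos: [640.5, -82.9, 196.9]
ee_rot: [0.41, 0.44, -0.545, 0.584]
force: [-6.2, 0.5, -6.1]
finger_gap: 9.4
t 7.25 pos [640.5 -82.9 196.9] frame [ 93.  -69.7 196.9] yaw 4.0 xaxis [ 0.019 -0.276 -0.961] F [-6.2  0.5 -6.1] gap 9.4 q [ 0.02  0.4   1.64 -0.31  1.11  0.1 ]
```

```bash
python3 -m pendant '[-0.05,-0.4,-0.02,0,0,0, 0,-0.4,0,0,0,0, 0,-0.4,0,0,0,0, 0.02,-0.2,0,0,0,0, 0,-0.2,0,0,0,0, 0,0,0,0,0,0]' 0 15; python3 st.py
```

```text
time: 8.0
eef_pos: [641.2, -96.7, 195.9]
ee_rot: [0.412, 0.44, -0.544, 0.584]
force: [2.4, 8.4, -14.3]
finger_gap: 9.5
t 8.0 pos [641.2 -96.7 195.9] frame [ 92.8 -83.5 195.9] yaw 4.0 xaxis [ 0.021 -0.273 -0.962] F [  2.4   8.4 -14.3] gap 9.5 q [-0.    0.4   1.64 -0.31  1.1   0.07]
```

```bash
python3 -m pendant '[0.01,-0.1,-0.14,2,0.15,0, 0.01,-0.14,-0.147,2,0.15,0, 0.01,-0.14,-0.147,2,0.15,0, 0.01,-0.14,-0.147,2,0.15,0, 0.01,-0.13,-0.165,2,0.15,0, 0.01,-0.13,-0.165,2,0.15,0, 0.01,-0.13,-0.165,2,0.15,0, 0.01,-0.13,-0.14,2,0.15,0, 0,0,0,0,0,0]' 0 15; python3 st.py
```

```text
time: 9.12
eef_pos: [642.0, -107.0, 184.6]
ee_rot: [0.483, 0.518, -0.481, 0.516]
force: [2.6, 12.1, -8.3]
finger_gap: 9.2
t 9.12 pos [ 642.  -107.   184.6] frame [ 92.8 -93.8 184.6] yaw 4.0 xaxis [ 0.     0.004 -1.   ] F [ 2.6 12.1 -8.3] gap 9.2 q [-0.17  0.42  1.6   0.    1.12 -0.24]
```

```bash
python3 -m pendant '[0,0.05,0,0,0,0, 0,0,0,0,0,0, 0,0,0,0,0,0, 0,0,0,0,0,0, 0,0,0,0,0,0, 0,0,0,0,0,0]' 0.5 15; python3 -m pendant '[0,0,2,0,0,0, 0,0,5,0,0,0, 0,0,4,0,0,0, -4,3,0,0,0,0, -6,0,0,0,0,0, -6,0,0,0,0,0,-6,0,0,0,0,0,0,0,0,0,0,0]' - 15
python3 - <<'E'
from st import *
show()
for n in("side","top"):
    q,d=capture(n); np.save(n+"3.npy",d)
    cv2.imwrite(f"pics/{n}3.png",cv2.resize(q[115:265,165:345],None,fx=4,fy=4,interpolation=cv2.INTER_CUBIC))
    C=cloud(n,d);m=(C[...,2]>190)&(C[...,2]<225)&(C[...,0]>610)&(C[...,0]<670)&(C[...,1]<10)&(C[...,1]>-200)
    P=C[m]; print(n,len(P),P.mean(0),P.min(0),P.max(0),fr(P.mean(0)))
E
```

```text
time: 9.88
eef_pos: [641.5, -108.1, 184.7]
ee_rot: [0.482, 0.517, -0.482, 0.517]
force: [0.8, 0.5, -0.1]
finger_gap: 46.1
time: 10.88
eef_pos: [418.5, -77.9, 296.2]
ee_rot: [0.483, 0.517, -0.482, 0.517]
force: [0.7, -0.4, 1.3]
finger_gap: 45.5
t 10.88 pos [418.5 -77.9 296.2] frame [-128.   -48.5  296.2] yaw 4.0 xaxis [ 0.001 -0.    -1.   ] F [ 0.7 -0.4  1.3] gap 45.5 q [-0.19 -0.05  1.93 -0.    1.26 -0.26]
side 63 [640.43451631 -96.95076415 203.73940515] [ 634.81744303 -150.01582534  190.21598836] [648.39749703 -61.67558476 209.30153126] [ 92.  -83.7 203.7]
top 131 [ 642.64154825 -107.05446488  204.88786958] [ 635.27551794 -148.80855368  190.73237332] [650.88725667 -64.87601552 210.21879464] [ 93.4 -93.9 204.9]
```

View pics/top3.png

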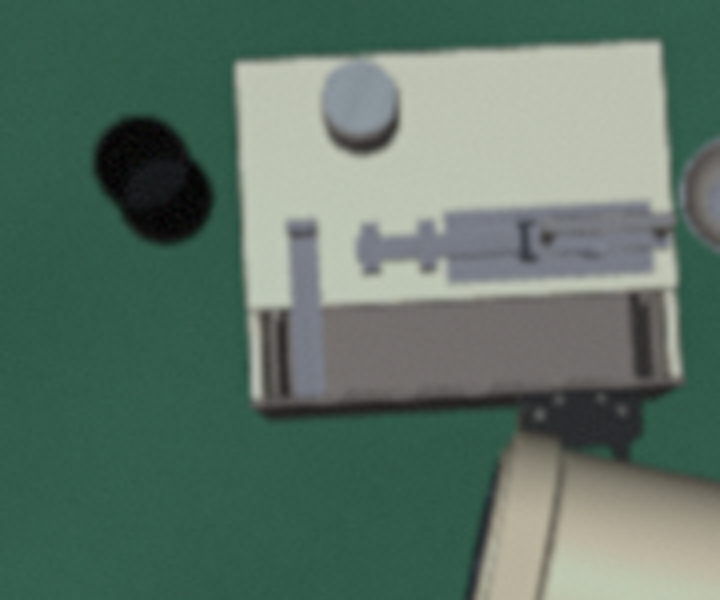

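View pics/side3.png

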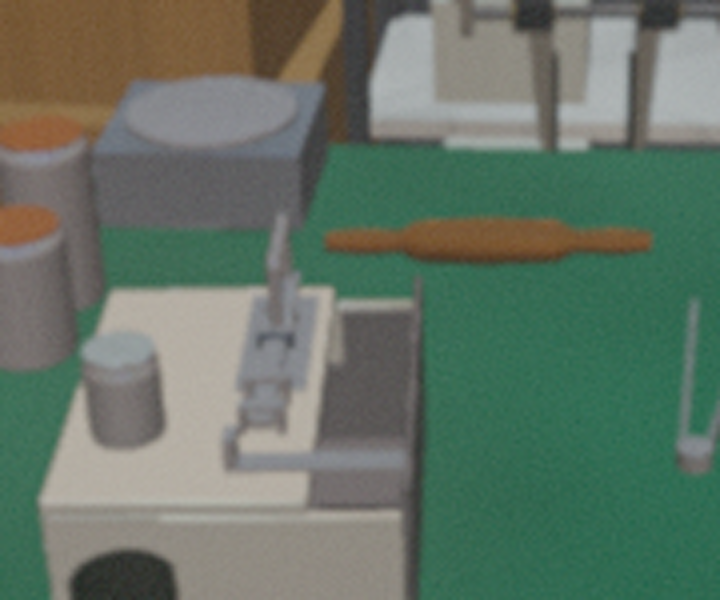

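Run:
```python
from st import *
for f,n in(("top0","top"),("top3","top")):
    C=cloud(n,np.load(f+".npy"));m=(C[...,2]>200)&(C[...,2]<225)&(C[...,0]>610)&(C[...,0]<670)&(C[...,1]<10)&(C[...,1]>-200)
    P=C[m]; y=np.array([fr(p)[1] for p in P]); print(f,len(P),y.min(),y.max(),(y.min()+y.max())/2,P[:,2].mean(),"slope",np.polyfit(y,P[:,2],1)[0])
    F=np.array([fr(p) for p in C.reshape(-1,3)]); k=(abs(F[:,0])<4)&(abs(F[:,1])<100)&(F[:,2]>135); print("panel x",F[k].mean(0) if k.any() else None)
```

```text
top0 126 -89.1 -4.5 -46.8 205.53769967452948 slope 0.007984967055411712
panel x [ -2.76415094   1.4490566  149.21132075]
top3 124 -135.6 -53.2 -94.4 205.3293281124728 slope -0.005166175304705806
panel x [ -2.74821429   3.19464286 148.40178571]
```

```bash
python3 -m pendant '[1.5,0.4,0,0,0,-9, 1.5,0.4,0,0,0,-9, 1.5,0.4,0,0,0,-9, 1.5,0.4,0,0,0,-9, 1.5,0.4,0,0,0,-9, 1.5,0.4,0,0,0,-9, 1.5,0.4,0,0,0,-9, 1.5,0.4,0,0,0,-9, 1.5,0.4,0,0,0,-9, 1.5,0.4,0,0,0,-9, 0,0,0,0,0,0]' 0 20; python3 st.py
```

```text
time: 12.35
eef_pos: [573.5, -37.7, 294.4]
ee_rot: [0.707, 0.025, -0.707, 0.025]
force: [0.4, -0.1, 0.2]
finger_gap: 0.5
t 12.35 pos [573.5 -37.7 294.4] frame [ 29.5 -19.8 294.4] yaw -85.9 xaxis [ 0.  0. -1.] F [ 0.4 -0.1  0.2] gap 0.5 q [-0.07  0.21  1.65  0.    1.28  1.43]
```

```bash
python3 -m pendant '[0,0,-4,0,0,0, 0,0,-4,0,0,0, 0,0,-4,0,0,0, 0,0,-3.5,0,0,0, 0,0,-3,0,0,0, 0,0,0,0,0,0]' 0 20
python3 - <<'E'
from st import *
show()
q,d=capture("side")
cv2.imwrite(f"pics/side4.png",cv2.resize(q[115:265,165:345],None,fx=4,fy=4,interpolation=cv2.INTER_CUBIC))
E
```

```text
time: 13.1
eef_pos: [570.0, -38.0, 107.7]
ee_rot: [-0.705, -0.026, 0.708, -0.026]
force: [-0.1, 0.3, 0.5]
finger_gap: 0.6
t 13.1 pos [570.  -38.  107.7] frame [ 26.  -19.8 107.7] yaw -85.8 xaxis [-0.004  0.    -1.   ] F [-0.1  0.3  0.5] gap 0.6 q [-0.07  0.4   1.84 -0.    0.91  1.43]
```

View pics/side4.png

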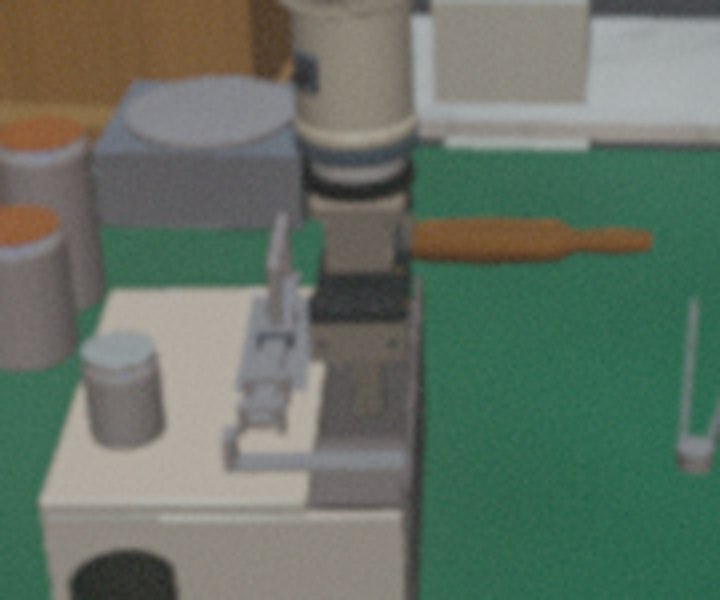

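```bash
python3 -m pendant '[-0.8,-0.06,0,0,0,0, -0.8,-0.06,0,0,0,0, -0.8,-0.06,0,0,0,0, -0.8,-0.06,0,0,0,0, 0,0,0,0,0,0]' 0 20; python3 st.py;  python3 -m pendant '[-0.8,-0.06,0,0,0,0, -0.8,-0.06,0,0,0,0, -0.8,-0.06,0,0,0,0, -0.8,-0.06,0,0,0,0, 0,0,0,0,0,0]' 0 20; python3 st.py
```

```text
time: 13.78
eef_pos: [539.7, -40.6, 110.4]
ee_rot: [0.707, 0.025, -0.706, 0.025]
force: [2.0, -0.8, -1.2]
finger_gap: 0.6
t 13.78 pos [539.7 -40.6 110.4] frame [ -4.4 -20.1 110.4] yaw -86.0 xaxis [ 0.002 -0.    -1.   ] F [ 2.  -0.8 -1.2] gap 0.6 q [-0.08  0.35  1.91  0.    0.88  1.42]
time: 14.4
eef_pos: [507.7, -43.0, 110.1]
ee_rot: [0.707, 0.025, -0.706, 0.025]
force: [3.4, -0.3, -0.5]
finger_gap: 0.8
t 14.4 pos [507.7 -43.  110.1] frame [-36.5 -20.2 110.1] yaw -86.0 xaxis [ 0.001 -0.    -1.   ] F [ 3.4 -0.3 -0.5] gap 0.8 q [-0.09  0.31  1.97 -0.    0.86  1.41]
```

Bin is moving with ~3 N. Continue to the stop.

```bash
python3 -m pendant '[-0.6,-0.04,0,0,0,0, -0.6,-0.04,0,0,0,0, -0.4,-0.03,0,0,0,0, 0,0,0,0,0,0]' 0 20; python3 st.py;  python3 -m pendant '[-0.3,-0.02,0,0,0,0, -0.3,-0.02,0,0,0,0, 0,0,0,0,0,0]' 0 20; python3 st.py
```

```text
time: 14.9
eef_pos: [491.5, -44.0, 109.8]
ee_rot: [0.707, 0.025, -0.707, 0.025]
force: [3.5, 0.3, -0.1]
finger_gap: 0.4
t 14.9 pos [491.5 -44.  109.8] frame [-52.7 -20.  109.8] yaw -86.0 xaxis [ 0. -0. -1.] F [ 3.5  0.3 -0.1] gap 0.4 q [-0.09  0.29  2.   -0.    0.85  1.41]
time: 15.28
eef_pos: [485.1, -44.4, 109.6]
ee_rot: [-0.706, -0.025, 0.707, -0.025]
force: [3.6, 0.2, -0.7]
finger_gap: 0.6
t 15.28 pos [485.1 -44.4 109.6] frame [-59.2 -19.9 109.6] yaw -86.0 xaxis [-0.001  0.    -1.   ] F [ 3.6  0.2 -0.7] gap 0.6 q [-0.09  0.28  2.02 -0.    0.85  1.41]
```

```bash
python3 -m pendant '[-0.3,-0.02,0,0,0,0, -0.2,-0.015,0,0,0,0, 0,0,0,0,0,0]' 0 20; python3 st.py
python3 - <<'E'
from st import *
q,d=capture("side")
cv2.imwrite(f"pics/side5.png",cv2.resize(q[115:265,165:345],None,fx=4,fy=4,interpolation=cv2.INTER_CUBIC))
E
```

```text
time: 15.65
eef_pos: [482.7, -44.7, 110.4]
ee_rot: [0.708, 0.025, -0.705, 0.025]
force: [8.5, 0.9, -1.2]
finger_gap: 0.5
t 15.65 pos [482.7 -44.7 110.4] frame [-61.6 -20.1 110.4] yaw -86.0 xaxis [ 0.005  0.    -1.   ] F [ 8.5  0.9 -1.2] gap 0.5 q [-0.1   0.27  2.03  0.    0.84  1.4 ]
```

View pics/side5.png

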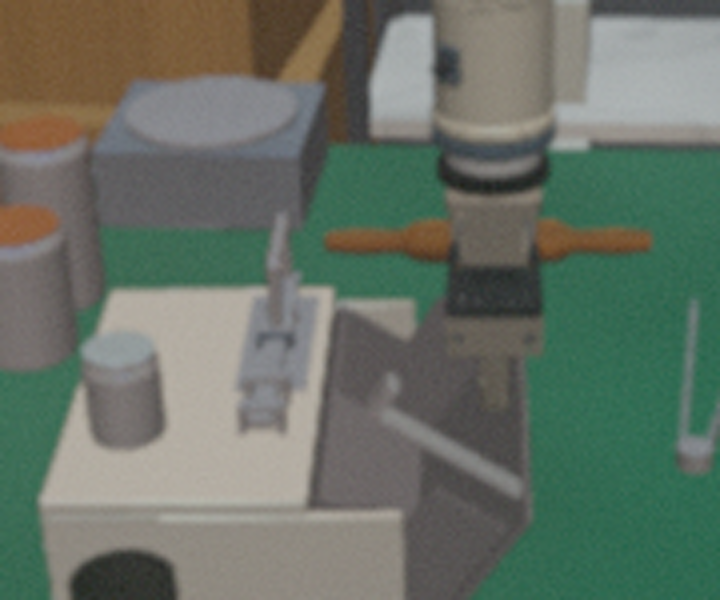

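```bash
python3 -m pendant '[-0.2,-0.015,0,0,0,0, -0.1,0,0,0,0,0, 0,0,0,0,0,0]' 0 20; python3 st.py
```

```text
time: 16.08
eef_pos: [481.9, -44.9, 111.1]
ee_rot: [0.71, 0.024, -0.704, 0.025]
force: [15.5, 1.6, -1.6]
finger_gap: 0.3
t 16.07 pos [481.9 -44.9 111.1] frame [-62.3 -20.2 111.1] yaw -86.0 xaxis [ 0.009 -0.    -1.   ] F [15.5  1.6 -1.6] gap 0.3 q [-0.1   0.27  2.03  0.    0.84  1.4 ]
```

At the stop. Retreat: back off in +x, then up, then away.

```bash
python3 -m pendant '[0.5,0.03,0,0,0,0, 1,0.07,0,0,0,0, 0,0,3,0,0,0, 0,0,5,0,0,0, 0,0,5,0,0,0, 0,0,5,0,0,0, -4,-3,2,0,0,0, -5,-4,0,0,0,0, -4,-5,0,0,0,0, -3,-5,0,0,0,0,0,-5,0,0,0,0, 0,0,0,0,0,0]' 0 20
python3 - <<'E'
from st import *
show()
for n in("side","top"):
    q,d=capture(n); np.save(n+"6.npy",d); cv2.imwrite(f"pics/{n}6.png",q)
    C=cloud(n,d)
    for l in["panel_top","handle_bar","catch_lug"]:
        z=landmark_of(n,l)
        if z:
            r=z[0]["point"]; print(n,l,np.round(r),round(z[0]["confidence"],2),fr(C[int(r[0]),int(r[1])]))
d0=np.load("top0.npy");C0=cloud("top",d0);C=cloud("top",np.load("top6.npy"))
for nm,CC in(("before",C0),("after",C)):
    F=np.array([fr(p) for p in CC.reshape(-1,3)])
    k=(F[:,2]>195)&(F[:,2]<215)&(F[:,0]>130)&(F[:,0]<210)&(abs(F[:,1])<130);print(nm,"tin",F[k].mean(0))
    k=(F[:,2]>203)&(F[:,2]<215)&(abs(F[:,0]-93)<12)&(F[:,1]<20);print(nm,"bar",F[k].mean(0),np.polyfit(F[k,1],F[k,2],1)[0])
    k=(F[:,2]>100)&(F[:,0]<-20)&(F[:,0]>-95)&(abs(F[:,1])<100)&(F[:,2]<140)
    if k.any(): print(nm,"panel edge",F[k].min(0),F[k].max(0),F[k][np.argmin(F[k,0])])
E
```

```text
time: 17.58
eef_pos: [333.4, -263.8, 309.1]
ee_rot: [-0.706, -0.024, 0.707, -0.023]
force: [0.4, 0.2, 0.1]
finger_gap: 0.7
t 17.57 pos [ 333.4 -263.8  309.1] frame [-226.5 -227.7  309.1] yaw -86.2 xaxis [-0.002  0.001 -1.   ] F [0.4 0.2 0.1] gap 0.7 q [-0.67 -0.06  1.91 -0.    1.29  0.83]
side panel_top [216. 295.] 0.58 [-77.9  -3.4 120. ]
side handle_bar [173. 232.] 0.51 [ 149.7 -523.6    1. ]
side catch_lug [209. 265.] 0.96 [   8.5 -129.7   69.9]
top panel_top [243. 283.] 0.63 [-8.19e+01  1.00e-01  1.24e+02]
top handle_bar [173. 316.] 0.83 [ 89.7 -91.3 206.2]
top catch_lug [211. 240.] 0.79 [  0.8 107.1 199.8]
before tin [182.70035088  61.09684211 204.23859649]
before bar [ 93.52347826 -46.3373913  205.88      ] 0.007459984265888255
after tin [182.73216783  61.3972028  204.22482517]
after bar [ 93.51296296 -94.78055556 206.10462963] -0.0045415900874186755
after panel edge [-83.2 -99.9 100.1] [-47.6  99.7 139.4] [-83.2  75.6 125.5]
```

```bash
sleep 0
```

```text
(no output)
```

View pics/top6.png

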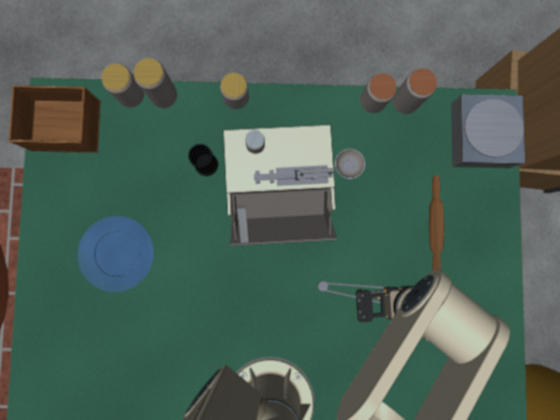

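View pics/side6.png

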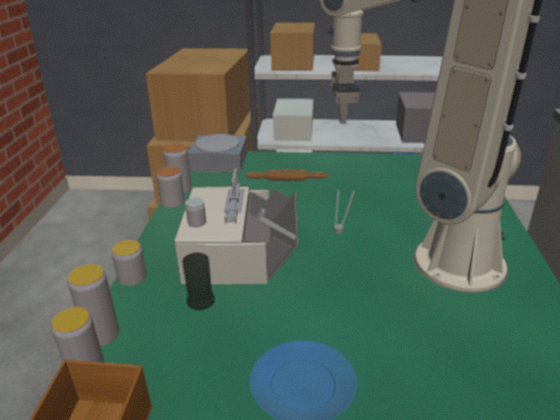

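```bash
python3 -c "
from station import *
print(close_job())"
```

```text
the job is handed in; nothing more can be done
None
```

The bin is unbolted, tipped fully out and standing open, and I handed the job in with about 17.6 s on the clock.

**Bolt:** I pinched the bow handle, lifted it by about 16° along its arc and slid the bolt back until the force rose at the stop. I then lowered the handle and let go.

**Bin:** With shut fingers behind the panel, I drew it out until the force rose from about 3.5 N to 15.5 N with almost no further movement. The arm then backed off clear of everything.

**Last checks:**
- **Handle:** the top camera shows it level and at its original height, so it is flat behind the bump.
- **Bolt travel:** the gripper showed 50 mm while the handle was lifted. The depth image and the lowered gripper position both gave about 48.5 mm. I took that as fully back, because the bolt was pushing back at the stop.
- **Bin angle:** the panel's top edge is about 80 mm forward at a height of about 125 mm, which matches the full 0.6 rad.
- **Tin and other things:** the tin measures within 0.3 mm of where it was. The plate, brush holder, katori, rolling pin and tongs look unmoved in the pictures; I did not measure them.
- **Network misses:** in the final side picture the networks put the handle bar and catch lug in the wrong place. I relied on the top camera for both.

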